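# Make the oven tray up to three packed tins, told by feel

## Task

The oven tray must hold exactly three packed soil tins and has only one so far: of the four look-alike tins on the sloping rack two are packed and two are empty, so feel which is which by lifting them and set the two packed ones down gently in the tray. All three must stand upright side by side with their orange tabs pointing squarely towards the tray's red edge. Leave the empties standing in their own places on the rack, and do not disturb the other things on the bench.

Things in the scene. Friction and masses are not known exactly. Their poses are not given: they have to be found in the camera images.
- rack: Blue tin rack, fixed, 420 mm wide, board sloping down at 30 degrees away from the robot. Origin on the board's surface amid the row of four tin places; x down the slope, y along the row (robot's left), z square off the board, leaning 30 degrees from vertical away from the robot. Places at y = -135, -45, 45, 135 mm, each with four studs 8 mm high round the tin's foot that stop it sliding.
- rack_lamp (a point): Middle of the lamp tube, 16 mm diameter, that runs along the rack's y on end posts (12 mm thick, at y = -203 and 203 mm); in the rack's frame it is at x = -69, z = 112 mm. It hangs over the tins: a gripper pointing straight down hits it before reaching a tin, one leaning 30 degrees with the tins passes.
- tray: Flat aluminium oven tray, fixed, 100 mm (x) by 330 mm (y) outside, wall 4 mm thick, 14 mm high. Origin under its centre at table height; inner floor 4 mm above it. A 14 mm wide red strip runs along the edge on the +x side of its frame. One tin stands in it at the start; three fit side by side along y, 75 mm or more between centres leaving room for the fingers.
- tin_a: Closed metal moisture tin, 44 mm diameter, 46 mm high, of aluminium, like the others to the eye. Origin at the centre of the underside, z along its axis; its orange tab is on its +x side. Either packed (about 240 g) or empty (about 50 g), within 15 percent; its name does not tell which. It starts square on the rack, tab within 35 degrees of straight down the slope.
- tin_a_tab (a point): Middle of tin_a's orange tab (12 mm wide, 3 mm thick), 30 mm out from the tin's axis on its +x side, 41 mm above the underside; the tab ends 34 mm from the axis.
- tin_b: Closed metal moisture tin, 44 mm diameter, 46 mm high, of aluminium, like the others to the eye. Origin at the centre of the underside, z along its axis; its orange tab is on its +x side. Either packed (about 240 g) or empty (about 50 g), within 15 percent; its name does not tell which. It starts square on the rack, tab within 35 degrees of straight down the slope.
- tin_b_tab (a point): Middle of tin_b's orange tab (12 mm wide, 3 mm thick), 30 mm out from the tin's axis on its +x side, 41 mm above the underside; the tab ends 34 mm from the axis.
- tin_c: Closed metal moisture tin, 44 mm diameter, 46 mm high, of aluminium, like the others to the eye. Origin at the centre of the underside, z along its axis; its orange tab is on its +x side. Either packed (about 240 g) or empty (about 50 g), within 15 percent; its name does not tell which. It starts square on the rack, tab within 35 degrees of straight down the slope.
- tin_c_tab (a point): Middle of tin_c's orange tab (12 mm wide, 3 mm thick), 30 mm out from the tin's axis on its +x side, 41 mm above the underside; the tab ends 34 mm from the axis.
- tin_d: Closed metal moisture tin, 44 mm diameter, 46 mm high, of aluminium, like the others to the eye. Origin at the centre of the underside, z along its axis; its orange tab is on its +x side. Either packed (about 240 g) or empty (about 50 g), within 15 percent; its name does not tell which. It starts square on the rack, tab within 35 degrees of straight down the slope.
- tin_d_tab (a point): Middle of tin_d's orange tab (12 mm wide, 3 mm thick), 30 mm out from the tin's axis on its +x side, 41 mm above the underside; the tab ends 34 mm from the axis.
- tin_e: Closed metal moisture tin, 44 mm diameter, 46 mm high, of aluminium, like the others to the eye. Origin at the centre of the underside, z along its axis; its orange tab is on its +x side. This one is packed (about 240 g) and stands in the tray from the start, its tab already towards the red edge: leave it so.
- tin_e_tab (a point): Middle of tin_e's orange tab (12 mm wide, 3 mm thick), 30 mm out from the tin's axis on its +x side, 41 mm above the underside; the tab ends 34 mm from the axis.
- cutting_ring: Bystander: steel soil-cutting ring, 72 mm diameter, 22 mm high. Origin at the centre of its underside.
- porous_disc: Bystander: reddish porous disc with dark holes, 66 mm diameter, 8 mm thick. Origin at the centre of its underside.
- spatula: Bystander: spatula lying on the table, along its x axis, about 270 mm long, under 30 mm high.
- wash_bottle: Bystander: white bottle with red cap, 60 mm diameter, 150 mm high. Origin at the centre of its underside.
- brush: Bystander: brush lying on the table, along its x axis, about 200 mm long, under 40 mm high.
- weight: Bystander: knobbed brass weight, 44 mm diameter, 48 mm high. Origin at the centre of its underside.

How it is judged:
By the outcome, as a careful person would: the job done as asked, in the order asked, and still so for the second after the job is handed in, with the robot touching nothing.
It also fails if it takes over 72 s, if anything falls off the work surface, if the arm or the gripper's body presses on something with over 40 N, if the wrist force passes 120 N, or if a joint passes its speed limit or range.

## Robot

A 7-joint arm with a two-finger parallel gripper is mounted at the origin on the work surface. World frame = base frame: x ahead of the robot, y to its left, z up, the work surface at z = 0. Lengths are in mm, angles in rad, forces in N, time in s.
With the tool pointing down it reaches from about 400 to 875 mm from the base axis. Payload 4.4 kg.
Tool frame: the origin (TCP) lies midway between the tips of the shut fingers; the grasp point (between the pads) lies 19 mm behind it (ctrl.grip_point_offset is the distance from the TCP to the grasp point, in mm); z points along the fingers, y is the line along which they close (so a half turn about z gives the same grasp; the last joint's range is limited). The gripper opens to 85 mm and grips with 20 to 120 N. Pads are 22 mm wide; open, the fingers measure 114 mm over their backs; the gripper's body (76 mm by 85 mm) begins 54 mm behind the grasp point. The pads swing forward as they close: fully open they stand 13 mm farther back than shut.
Start: joints at [-1.168, 0.628, 0.038, 1.517, -0.027, 0.996, -0.02], TCP at [293.66, 579.898, 231.313] pointing down, gripper open.
Joint ranges: [-3.06, 3.06], [-0.37, 2.12], [-1.25, 1.32], [0.18, 2.47], [-1.1, 4.24], [0.23, 1.98], [-2.94, 2.94]. Speed limits (rad/s): [2.57, 2.57, 3.14, 3.14, 3.14, 3.14, 3.14].

## Interface

Orientations are given as [roll, pitch, yaw] about the fixed x, y, z axes, in that order (R = Rz(yaw) Ry(pitch) Rx(roll)).
In Python, from cell import ctrl gives the robot as it stands.
- The arm moves only by the shell command python3 nudge.py FILE, which reads ROWS from the file FILE. ROWS is a JSON object whose key "motion" holds a list of rows, 1 to 12 of them, each of 7 numbers: dx, dy, dz in mm, then a rotation vector rx, ry, rz in rad, then the finger opening in mm; each row shifts and turns the commanded pose from where the row before left it, along the tool's axes as they then stand; what a row does not reach is not made up. A row lasts 1/10 s, in which the tool goes at most 50 mm and 0.15 rad, less where a joint would pass 70% of its speed; a pose out of reach is approached as far as the arm can. The fingers move at their own pace and stop on an object; the grip force is fixed at half the most. Time passes only in rows, so rows that do not move let the fingers close. It prints the time, the measured TCP pose, the force, the opening and the grip force at its end. Input that does not fit is refused with a message, and nothing moves.
- ctrl.read_state(): the state, without advancing time (a new reading comes with each control period).
- ctrl.get_image(name): name is "scene" or "top" or "wrist"; returns the picture (400x640x3 uint8, blue, green, red); there is no depth.
- ctrl.calibration(name): a dict with "fx", "fy", "cx", "cy" (pixels), "rvec" (rotation vector, rad) and "tvec" (3), from world to camera coordinates, as OpenCV has them; the wrist camera has in their place "hand_eye" (4x4, takes a point from camera to tool coordinates, whose origin is the TCP and whose axes are the flange's). Camera axes: x right, y down, z forward; pixel columns grow to the right and rows downward; lengths in mm; the calibration is good to about 2 mm. A picture is of the moment at which its call begins: read the wrist's pose just before it. calibration takes no time and is no camera call.
- ctrl.finish_job(): hands the job in; it is judged then, once.
The state is a dict: "clock": time; "qpos": joint angles; "qd": joint speeds; "tau": joint torques, N m; "eef_pos": TCP position; "tool_rot": TCP orientation; "force": force on the tool from outside, world axes, zero at the start; "torque": the same for the moment, N m; "width": finger opening in mm; "gripper_force": force on a finger pad.
Only numpy, scipy, OpenCV 4.12 (cv2) and the standard library are available. Lean on these libraries where they do the work, as an engineer would, in place of code of your own. Each camera call takes 0.05 s, during which the arm holds its last target. There are 200 camera calls.

## Working session

There is one attempt and no reset: what is moved stays moved. The work goes in short steps, Python scripts to look and compute and a shell command to move; the robot and the scene stay as the last step left them, time stands still between calls to the robot, and variables do not carry over. Pictures are saved under pics/ and viewed, at most 10 in all, crops included, and the job is handed in when it is done.

```bash
ls; mkdir -p pics; python3 - <<'E'
from cell import ctrl
import cv2
for n in ("scene","top"):
    im=ctrl.get_image(n); cv2.imwrite(f"pics/{n}0.png",im)
    print(n,ctrl.calibration(n))
print(ctrl.calibration("wrist"),ctrl.read_state(),ctrl.grip_point_offset)
E
```

```text
cell.py
nudge.py
pics
scene {'fx': 371.45848052032653, 'fy': 371.45848052032653, 'cx': 320.30237597951077, 'cy': 202.31468945127287, 'rvec': array([ 2.36962683,  0.83512093, -0.29161584]), 'tvec': array([-398.57310503, -213.7312189 , 1347.88683542])}
top {'fx': 497.7495174284094, 'fy': 497.7495174284094, 'cx': 322.5270724738314, 'cy': 204.02308312455318, 'rvec': array([ 2.13866836, -2.1823106 ,  0.12032549]), 'tvec': array([-6.90664434e-01,  5.49251230e+02,  1.68550539e+03])}
{'fx': 329.2713185756182, 'fy': 329.2713185756182, 'cx': 318.6211493098813, 'cy': 193.40974010804015, 'hand_eye': array([[ 1.15446340e-03, -9.57291725e-01, -2.89121462e-01,
         7.34591305e+01],
       [ 9.99998268e-01,  1.52727785e-03, -1.06387485e-03,
         1.55484556e-01],
       [ 1.46000740e-03, -2.89119733e-01,  9.57291830e-01,
        -1.42044597e+02],
       [ 0.00000000e+00,  0.00000000e+00,  0.00000000e+00,
         1.00000000e+00]])} {'clock': 0.1, 'qpos': array([-1.16780344,  0.62922142,  0.03842764,  1.51824563, -0.02700408,
        0.99628994, -0.01998126]), 'qd': array([ 0.00088071, -0.00119521, -0.00035452, -0.0004587 ,  0.00148848,
       -0.00082037,  0.00146156]), 'tau': array([ 3.31881129e-03, -5.64539802e+01,  1.23065818e+00, -1.93977588e+01,
        1.13264754e-02,  5.36208550e-03,  2.55124796e-06]), 'eef_pos': array([293.39368361, 579.41071655, 230.50875348]), 'tool_rot': array([-3.13994548e+00,  6.78880417e-07,  2.67283065e+00]), 'force': array([-0.01425466,  0.15733735, -0.79674715]), 'torque': array([ 0.02013407,  0.01855324, -0.04919814]), 'gripper_force': 0.0, 'width': 85.45081647456884} 18.700000000000003
```
View pics/scene0.png

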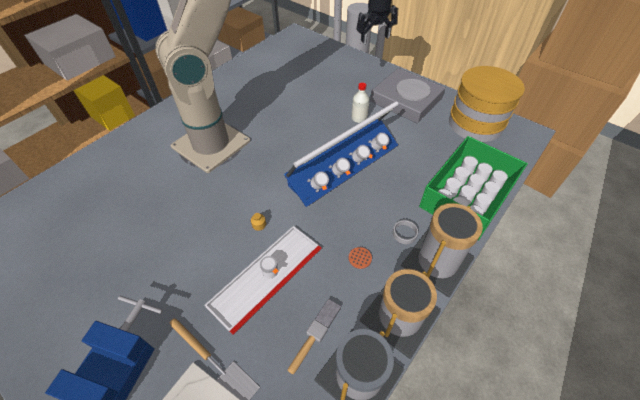

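View pics/top0.png

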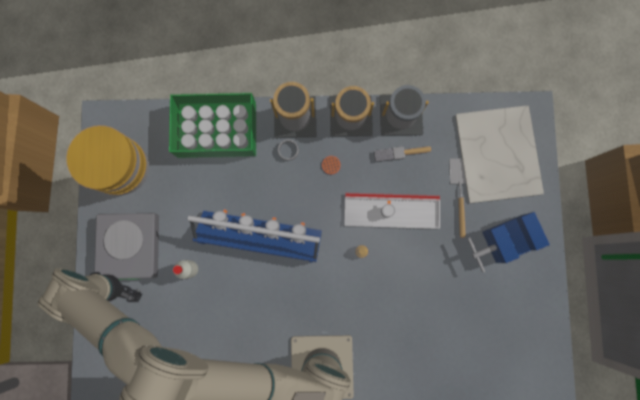

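The scene view shows the rack with tins near (381,141), (363,153), (342,166) and (320,180), and the tray with its tin at (268,265). The top view puts the tins at about (220..299, 217..231), the tray centre at (392,211) and its red edge on the far side.

```bash
cat > lib.py <<'E'
import numpy as np, cv2
from cell import ctrl
from scipy.spatial.transform import Rotation as R
def Tpose(s=None):
    s=s or ctrl.read_state(); T=np.eye(4); T[:3,:3]=R.from_euler('xyz',s['tool_rot']).as_matrix(); T[:3,3]=s['eef_pos']; return T
def view(n,T=None):
    """(K, world->camera 3x4)"""
    c=ctrl.calibration(n); K=np.array([[c['fx'],0,c['cx']],[0,c['fy'],c['cy']],[0,0,1]])
    if n=='wrist': return K,np.linalg.inv(T@c['hand_eye'])[:3]
    return K,np.hstack([cv2.Rodrigues(c['rvec'])[0],np.reshape(c['tvec'],(3,1))])
def tri(V,P):
    A=[]
    for (K,E),p in zip(V,P):
        M=K@E; A+= [p[0]*M[2]-M[0],p[1]*M[2]-M[1]]
    A=np.array(A); return np.linalg.lstsq(A[:,:3],-A[:,3],rcond=None)[0]
def proj(V,X):
    X=np.atleast_2d(X); q=(V[0]@V[1]@np.c_[X,np.ones(len(X))].T).T; return q[:,:2]/q[:,2:]
def plane(V,p,z):
    M=V[0]@V[1]; H=np.c_[M[:,0],M[:,1],M[:,2]*z+M[:,3]]; q=np.linalg.solve(H,[*p,1]); return q[:2]/q[2]
def goto(T,Tg):
    """tool-axis shift and rotvec from T to Tg"""
    D=np.linalg.inv(T)@Tg; return D[:3,3].round(1),R.from_matrix(D[:3,:3]).as_rotvec().round(4)
def snap(name):
    T=Tpose(); im=ctrl.get_image('wrist'); cv2.imwrite(f'pics/{name}.png',im); np.save(f'pics/{name}.npy',T); return im,T
E
python3 - <<'E'
from lib import *
np.set_printoptions(precision=1,suppress=True)
V=[view('top'),view('scene')]
for a,b in [((220,217),(381,141)),((246,222),(363,153)),((272,226),(342,166)),((299,231),(320,180)),((388,211),(268,265)),((190,218),(399,104)),((318,238),(296,163))]: print(tri(V,[a,b]))
print('tray',[plane(V[0],p,14) for p in [(346,195),(440,196),(440,228),(345,226)]])
print('bystanders',[plane(V[0],p,10) for p in [(287,150),(331,165),(362,252),(190,270),(378,155)]])
T=Tpose();print(T)
E
```

```text
[508.  335.   63.3]
[490.7 248.3  62.8]
[474.1 159.6  64. ]
[455.8  69.2  63.9]
[ 520.3 -236.1   33.6]
[501.6 411.8 165.9]
[425.1   3.6 174.5]
tray [array([581.2, -94.3]), array([ 570.9, -421.9]), array([ 459.3, -416.7]), array([472.9, -88.1])]
bystanders [array([746.6, 110.1]), array([689.4, -44.4]), array([ 382.1, -144.7]), array([332.2, 449.3]), array([ 721.8, -211.1])]
[[ -0.9   0.5  -0.  293.4]
 [  0.5   0.9  -0.  579.4]
 [ -0.   -0.   -1.  230.5]
 [  0.    0.    0.    1. ]]
```

```bash
cat >> lib.py <<'E'
def rackR(psi):
    d=np.array([np.cos(psi),np.sin(psi),0]);y=np.array([-np.sin(psi),np.cos(psi),0]);z=d*.5+[0,0,np.sqrt(.75)]
    return np.c_[np.cross(y,z),y,z]
def toolT(p,Rw): 
    T=np.eye(4);T[:3,:3]=Rw;T[:3,3]=p;return T
FLIP=np.diag([1,-1,-1.])
E
python3 - <<'E'
from lib import *
psi=np.deg2rad(-11.1);Rr=rackR(psi);np.save('psi.npy',psi)
p=np.array([482,203,63])+Rr[:,2]*150
print(p,Rr.round(2));T=Tpose()
up=T.copy();up[2,3]=330
mid=up.copy();mid[:3,3]=[p[0],p[1],330]
print(goto(T,mid)); print(goto(mid,toolT(p,Rr@FLIP)))
E
```

```text
[555.5969498  188.56085251 192.90381057] [[ 0.85  0.19  0.49]
 [-0.17  0.98 -0.1 ]
 [-0.5   0.    0.87]]
(array([-410.5, -230.4,  -99.1]), array([ 0., -0., -0.]))
(array([  0. ,   0.2, 137.1]), array([ 0.7435, -0.1006,  2.776 ]))
```

```bash
echo '{"motion":[[0,0,-50,0,0,0,85],[0,0,-49,0,0,0,85],[-41,-23,0,0,0,0,85],[-41,-23,0,0,0,0,85],[-41,-23,0,0,0,0,85],[-41,-23,0,0,0,0,85],[-41,-23,0,0,0,0,85],[-41,-23,0,0,0,0,85],[-41,-23,0,0,0,0,85],[-41,-23,0,0,0,0,85],[-41,-23,0,0,0,0,85],[-41,-23,0,0,0,0,85]]}' > m.json && python3 nudge.py m.json
echo '{"motion":[[0,0,0,0.0372,-0.005,0.1388,85],[0,0,0,0.0372,-0.005,0.1388,85],[0,0,0,0.0372,-0.005,0.1388,85],[0,0,0,0.0372,-0.005,0.1388,85],[0,0,0,0.0372,-0.005,0.1388,85],[0,0,0,0.0372,-0.005,0.1388,85],[0,0,0,0.0372,-0.005,0.1388,85],[0,0,0,0.0372,-0.005,0.1388,85],[0,0,0,0.0372,-0.005,0.1388,85],[0,0,0,0.0372,-0.005,0.1388,85]]}' > m.json && python3 nudge.py m.json
echo '{"motion":[[0,0,0,0.0372,-0.005,0.1388,85],[0,0,0,0.0372,-0.005,0.1388,85],[0,0,0,0.0372,-0.005,0.1388,85],[0,0,0,0.0372,-0.005,0.1388,85],[0,0,0,0.0372,-0.005,0.1388,85],[0,0,0,0.0372,-0.005,0.1388,85],[0,0,0,0.0372,-0.005,0.1388,85],[0,0,0,0.0372,-0.005,0.1388,85],[0,0,0,0.0372,-0.005,0.1388,85],[0,0,0,0.0372,-0.005,0.1388,85],[0,0,0,0,0,0,85]]}' > m.json && python3 nudge.py m.json
python3 - <<'E'
from lib import *
psi=np.load('psi.npy');Rr=rackR(psi);T=Tpose();s=ctrl.read_state()
p=np.array([482,203,63])+Rr[:,2]*150
print(s['qpos'].round(2),s['eef_pos'].round(1));print(T.round(2)); print(goto(T,toolT(p,Rr@FLIP)))
E
```

```text
clock: 1.3
eef_pos: [556.0, 187.7, 330.0]
tool_rot: [-3.141, -0.001, 2.673]
force: [0.2, 0.5, -0.5]
width: 85.2
gripper_force: 0.0
clock: 2.3
eef_pos: [555.2, 190.0, 329.7]
tool_rot: [-2.903, 0.256, 1.296]
force: [0.1, 0.7, 0.3]
width: 84.9
gripper_force: 0.0
clock: 3.4
eef_pos: [555.5, 188.0, 329.7]
tool_rot: [-3.141, 0.524, -0.197]
force: [-0.3, 0.5, 0.5]
width: 85.1
gripper_force: 0.0
[-0.59  0.86  0.81  1.15 -0.62  1.89 -1.62] [555.5 188.  329.7]
[[ 8.5000e-01 -2.0000e-01 -4.9000e-01  5.5551e+02]
 [-1.7000e-01 -9.8000e-01  1.0000e-01  1.8801e+02]
 [-5.0000e-01 -0.0000e+00 -8.7000e-01  3.2967e+02]
 [ 0.0000e+00  0.0000e+00  0.0000e+00  1.0000e+00]]
(array([ 68.4,  -0.5, 118.4]), array([-0.0019,  0.0006, -0.0031]))
```

```bash
python3 -c "
from lib import *; snap('w1')"
echo '{"motion":[[23,0,40,0,0,0,85],[23,0,40,0,0,0,85],[22,0,38,0,0,0,85],[0,0,0,0,0,0,85],[0,0,0,0,0,0,85]]}' > m.json && python3 nudge.py m.json
python3 -c "
from lib import *; snap('w2')
a=cv2.imread('pics/w1.png');b=cv2.imread('pics/w2.png');cv2.imwrite('pics/w12.png',np.hstack([a[:,:],b])[:, :][:400])
import cv2 as c; c.imwrite('pics/w12.png',np.vstack([a[100:400],b[100:400]]))"
```

```text
clock: 3.95
eef_pos: [555.3, 190.2, 194.6]
tool_rot: [-3.139, 0.525, -0.19]
force: [0.1, 1.1, 0.7]
width: 85.1
gripper_force: 0.0
```

View pics/w12.png

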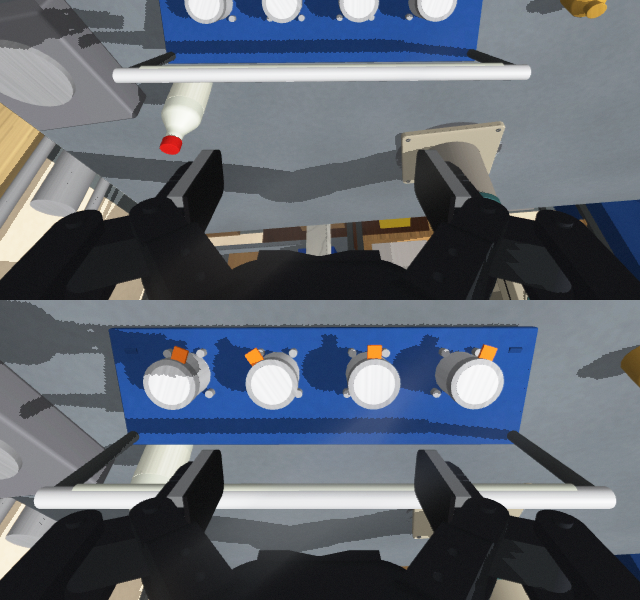

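The wrist views show four tins, with lids at w2 pixels of about (170,185), (272,184), (374,184) and (477,185). Their orange tabs sit above them at (180,154), (254,156), (374,152) and (488,153).

```bash
cat >> lib.py <<'E'
def orange(im):
    h=cv2.cvtColor(im,cv2.COLOR_BGR2HSV); m=cv2.inRange(h,(8,170,110),(20,255,255))
    n,_,st,c=cv2.connectedComponentsWithStats(m); return sorted([(*c[i],st[i,4]) for i in range(1,n) if st[i,4]>40])
def lids(im,lo=215,amin=400,amax=6000):
    m=(im.min(2)>lo).astype(np.uint8)*255; m=cv2.morphologyEx(m,cv2.MORPH_OPEN,np.ones((3,3)))
    cs,_=cv2.findContours(m,cv2.RETR_EXTERNAL,cv2.CHAIN_APPROX_NONE); o=[]
    for c in cs:
        if amin<cv2.contourArea(c)<amax:
            e=cv2.fitEllipse(cv2.convexHull(c)); 
            if e[1][0]/e[1][1]>.8: o.append((*e[0],*e[1]))
    return sorted(o)
E
python3 - <<'E'
from lib import *
np.set_printoptions(precision=1,suppress=True)
for n in('w1','w2'):
    im=cv2.imread(f'pics/{n}.png')
    print(n,'orange',np.array(orange(im)));print(np.array(lids(im)));print(np.array(lids(im,190)))
    g=cv2.medianBlur(im[...,2],5)  # red channel: blue board is dark
    print('hough',cv2.HoughCircles(g,cv2.HOUGH_GRADIENT_ALT,1,50,param1=200,param2=.8,minRadius=14,maxRadius=34))
E
```

```text
w1 orange [[211.9  79.6 113. ]
 [267.6  80.7  99. ]
 [358.5  75.8  99. ]
 [444.4  75.7 105. ]
 [586.4  97.2 783. ]]
[[182.8 220.4  29.6  32.7]
 [203.5 103.2  30.1  33.2]
 [281.  102.4  30.9  32.5]
 [358.7 101.5  31.3  32.5]
 [436.8 100.8  30.4  33.6]]
[[204.2 102.8  35.7  39.9]
 [281.2 102.   37.5  39.8]
 [359.6 100.8  38.1  42.4]
 [436.9 100.6  37.   41.2]]
hough [[[205.  104.   18.3]
  [437.  101.   18.2]
  [280.  102.   18.3]
  [359.  101.   18.1]]]
w2 orange [[179.4 154.4 207. ]
 [253.7 156.4 182. ]
 [373.9 151.3 189. ]
 [487.4 152.3 190. ]]
[[271.1 184.3  39.5  41.6]
 [373.9 184.1  39.4  41.9]]
[[272.8 184.8  47.4  56.7]
 [373.9 183.6  48.2  51.4]
 [476.9 183.6  46.9  54.1]]
hough [[[475.  184.   23.9]
  [271.  184.   23.4]
  [374.  184.   23.4]
  [167.  185.   22.7]
  [ 21.  319.   22.1]
  [156.  260.   20.3]]]
```

```bash
python3 - <<'E'
from lib import *
np.set_printoptions(precision=2,suppress=True)
V=[view('wrist',np.load(f'pics/{n}.npy')) for n in('w1','w2')]
L1=[(203.5,103.2),(281,102.4),(358.7,101.5),(436.8,100.8)];L2=[(168.5,185),(271.1,184.3),(373.9,184.1),(475.8,184)]
O1=[(211.9,79.6),(267.6,80.7),(358.5,75.8),(444.4,75.7)];O2=[(179.4,154.4),(253.7,156.4),(373.9,151.3),(487.4,152.3)]
L=np.array([tri(V,p) for p in zip(L1,L2)]);O=np.array([tri(V,p) for p in zip(O1,O2)])
print(L);print(O)
for i in range(4): print((proj(V[0],L[i])-L1[i],proj(V[1],L[i])-L2[i]))
d=L[0]-L[3]; psi=np.arctan2(-d[0],d[1]); print('psi',np.rad2deg(psi),np.linalg.norm(d))
Rr=rackR(psi);c=L.mean(0)
print('rack frame lids',(L-c)@Rr,'tabs',(O-c)@Rr)
r=(O-L)@Rr; print('tab deg',np.rad2deg(np.arctan2(r[:,1],r[:,0])))
print('origin',c-46*Rr[:,2])
E
```

```text
[[511.77 331.96  78.45]
 [494.52 244.15  77.2 ]
 [478.26 155.69  77.62]
 [460.33  67.21  76.2 ]]
[[529.33 317.76  60.96]
 [515.93 255.04  61.98]
 [500.5  152.1   60.22]
 [481.42  56.07  60.53]]
(array([[-0.03, -0.01]]), array([[0.04, 0.02]]))
(array([[-0.1 , -0.01]]), array([[0.13, 0.01]]))
(array([[-0.1 ,  0.02]]), array([[ 0.13, -0.03]]))
(array([[-0.52,  0.25]]), array([[ 0.69, -0.33]]))
psi -10.995768106901133 269.70748645747864
rack frame lids [[  -0.66  134.65    0.87]
 [  -0.2    45.17   -0.3 ]
 [   0.38  -44.77    0.51]
 [   0.47 -135.04   -1.08]] tabs [[  25.36  124.06   -4.31]
 [  23.82   59.93   -4.01]
 [  28.58  -44.05   -3.3 ]
 [  28.07 -141.96   -3.23]]
tab deg [-22.16  31.59   1.46 -14.07]
origin [463.64 204.14  37.53]
```

```bash
cat >> lib.py <<'E'
PSI=np.deg2rad(-11.0);RR=rackR(PSI);ORG=np.array([463.6,204.1,37.5])
def rk(x,y,z): return toolT(ORG+RR@np.array([x,y,z]),RR@FLIP)
E
python3 - <<'E'
from lib import *
T=Tpose();print((RR.T@(T[:3,3]-ORG)).round(1))
for y in(-45,45): print(goto(T,rk(0,y,12)))
E
```

```text
[  1.9   3.7 184.1]
(array([ -2.3,  49.2, 171.9]), array([-0.0025, -0.0021,  0.0016]))
(array([ -2.2, -40.8, 172.2]), array([-0.0025, -0.0021,  0.0016]))
```

Descend on the tin at y = -45 in two stages.

```bash
echo '{"motion":[[-1,25,0,-0.0025,-0.002,0.0016,85],[-1,24,20,0,0,0,85],[0,0,40,0,0,0,85],[0,0,40,0,0,0,85],[0,0,0,0,0,0,85],[0,0,0,0,0,0,85]]}' > m.json && python3 nudge.py m.json
python3 - <<'E'
from lib import *
T=Tpose();print((RR.T@(T[:3,3]-ORG)).round(1),goto(T,rk(0,-45,12)),ctrl.read_state()['qpos'].round(2))
im,_=snap('w3')
E
```

```text
clock: 4.6
eef_pos: [496.8, 151.9, 110.7]
tool_rot: [-3.141, 0.522, -0.192]
force: [0.1, -0.9, 0.7]
width: 85.0
gripper_force: 0.0
[  0.3 -44.9  84.7] (array([-0.4,  0.1, 72.7]), array([-0.0009, -0.0012, -0.0004])) [-0.61  1.    0.75  1.57 -0.69  1.42 -1.38]
```

View pics/w3.png

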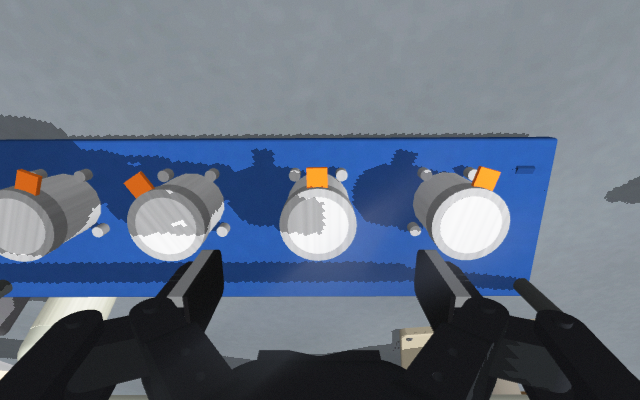

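The tin is centred between the fingers, with its lid at (318,225) and tab at (317,178). I'll go down, close and lift.

```bash
echo '{"motion":[[0,0,35,0,0,0,85],[0,0,25,0,0,0,85],[0,0,13,0,0,0,85],[0,0,0,0,0,0,85],[0,0,0,0,0,0,30],[0,0,0,0,0,0,30],[0,0,0,0,0,0,30],[0,0,0,0,0,0,30],[0,0,0,0,0,0,30],[0,0,0,0,0,0,30]]}' > m.json && python3 nudge.py m.json
echo '{"motion":[[0,0,-8,0,0,0,30],[0,0,-16,0,0,0,30],[0,0,-16,0,0,0,30],[0,0,0,0,0,0,30],[0,0,0,0,0,0,30],[0,0,0,0,0,0,30]]}' > m.json && python3 nudge.py m.json
for i in 1 2; do echo '{"motion":[[0,0,0,0,0,0,30]]}' > m.json && python3 nudge.py m.json | grep force; done
```

```text
clock: 5.65
eef_pos: [460.6, 158.4, 46.5]
tool_rot: [3.142, 0.523, -0.194]
force: [2.5, -0.0, 6.9]
width: 42.5
gripper_force: 60.5
clock: 6.25
eef_pos: [478.0, 155.0, 79.5]
tool_rot: [3.14, 0.527, -0.195]
force: [-1.0, 0.1, -1.2]
width: 42.7
gripper_force: 60.8
force: [0.6, 0.6, -0.9]
gripper_force: 60.8
force: [-0.0, 0.6, 0.6]
gripper_force: 60.8
```

```bash
cat >> lib.py <<'E'
def feel(n=14):
    F=[]
    for _ in range(n):
        ctrl.get_image('wrist'); s=ctrl.read_state(); F.append([*s['force'],*s['tau'][:4]])
    F=np.array(F); print('mean',F.mean(0).round(2),'sem',(F.std(0)/n**.5).round(2),'w',s['width'].round(1))
E
python3 -c "
from lib import *
feel()"
```

```text
Traceback (most recent call last):
  File "lib.py", line 48, in feel
    F=np.array(F); print('mean',F.mean(0).round(2),'sem',(F.std(0)/n**.5).round(2),'w',s['width'].round(1))
                                                                                       ^^^^^^^^^^^^^^^^
AttributeError: 'float' object has no attribute 'round'
```

```bash
sed -i "s/s\['width'\].round(1)/s['width']/" lib.py; python3 -c "
from lib import *
feel()"
```

```text
mean [ -0.13  -0.06  -0.2    0.   -59.74  12.5   -9.41] sem [0.14 0.09 0.1  0.   0.   0.   0.  ] w 42.965872893483905
```

```bash
python3 -c "
from lib import *
T=Tpose();print((RR.T@(T[:3,3]-ORG)).round(1))"
echo '{"motion":[[0,0,16,0,0,0,30],[0,0,14,0,0,0,30],[0,0,5,0,0,0,30],[0,0,4,0,0,0,30],[0,0,0,0,0,0,30],[0,0,0,0,0,0,85],[0,0,0,0,0,0,85],[0,0,0,0,0,0,85],[0,0,0,0,0,0,85],[0,0,0,0,0,0,85]]}' > m.json && python3 nudge.py m.json
echo '{"motion":[[0,0,-19,0,0,0,85],[0,0,-20,0,0,0,85],[0,0,0,0,0,0,85],[0,0,0,0,0,0,85],[0,0,0,0,0,0,85]]}' > m.json && python3 nudge.py m.json
python3 -c "
from lib import *
T=Tpose();print((RR.T@(T[:3,3]-ORG)).round(1))
feel(8); T=Tpose(); print(goto(T,rk(0,45,85)))"
```

```text
[ -0.2 -45.5  49. ]
clock: 8.85
eef_pos: [459.6, 158.5, 46.2]
tool_rot: [3.14, 0.526, -0.195]
force: [0.6, 0.1, -0.3]
width: 84.9
gripper_force: 0.0
clock: 9.35
eef_pos: [477.8, 155.1, 79.3]
tool_rot: [3.14, 0.527, -0.195]
force: [0.2, 0.2, -0.5]
width: 85.2
gripper_force: 0.0
[ -0.7 -45.4  47.9]
mean [ 3.400e-01  1.500e-01  1.700e-01  2.000e-02 -5.957e+01  1.244e+01
 -9.360e+00] sem [0.21 0.17 0.13 0.02 0.05 0.02 0.01] w 84.95711132716043
(array([ -0.1, -90.5, -36.2]), array([-0.0002,  0.0022, -0.0024]))
```

Place y = -45 holds an empty (0.4 N), now set back. Next is y = +45.

```bash
echo '{"motion":[[0,0,-36,0,0.002,-0.002,85],[0,-45,0,0,0,0,85],[0,-45,0,0,0,0,85],[0,0,0,0,0,0,85],[0,0,30,0,0,0,85]]}' > m.json && python3 nudge.py m.json
python3 -c "
from lib import *
T=Tpose();print(goto(T,rk(0,45,12)))"
```

```text
clock: 10.25
eef_pos: [502.2, 243.4, 86.8]
tool_rot: [-3.138, 0.516, -0.188]
force: [-0.8, -1.1, -0.5]
width: 84.8
gripper_force: 0.0
(array([-2. ,  1. , 45.9]), array([-0.0013, -0.0074,  0.0038]))
```

```bash
echo '{"motion":[[0,0,0,0,0,0,85],[0,0,25,0,0,0,85],[0,0,18,0,0,0,85],[0,0,0,0,0,0,85],[0,0,0,0,0,0,30],[0,0,0,0,0,0,30],[0,0,0,0,0,0,30],[0,0,0,0,0,0,30],[0,0,0,0,0,0,30]]}' > m.json && python3 nudge.py m.json
python3 -c "
from lib import *
T=Tpose();print(goto(T,rk(0,45,12)))"
echo '{"motion":[[0,0,-8,0,0,0,30],[0,0,-16,0,0,0,30],[0,0,-16,0,0,0,30],[0,0,0,0,0,0,30],[0,0,0,0,0,0,30],[0,0,0,0,0,0,30]]}' > m.json && python3 nudge.py m.json
python3 -c "
from lib import *
feel(8)"
```

```text
clock: 11.15
eef_pos: [479.6, 246.6, 49.1]
tool_rot: [-3.14, 0.521, -0.192]
force: [3.8, 0.6, 5.5]
width: 42.7
gripper_force: 61.1
(array([-0.8, -0.3,  1.8]), array([-0.0014, -0.003 ,  0.0001]))
clock: 11.75
eef_pos: [497.0, 243.0, 82.3]
tool_rot: [3.142, 0.525, -0.193]
force: [-0.0, -0.6, -3.6]
width: 42.4
gripper_force: 61.1
mean [-1.600e-01 -9.000e-02 -2.540e+00  5.000e-02 -6.419e+01  1.258e+01
 -1.097e+01] sem [0.17 0.11 0.17 0.03 0.05 0.02 0.02] w 42.20438810361304
```

Place y = +45 is packed: about 2.6 N against 0.2 N unloaded. I'll carry it up and over to view the tray.

```bash
echo '{"motion":[[0,0,-40,0,0,0,30],[0,0,-50,0,0,0,30],[0,0,-50,0,0,0,30],[0,0,0,0,0,0,30]]}' > m.json && python3 nudge.py m.json
python3 - <<'E'
from lib import *
T=Tpose(); yaw=np.deg2rad(-2-31.6)
Rg=R.from_euler('z',yaw).as_matrix()@FLIP
m=toolT(T[:3,3],Rg); print(goto(T,m)); print(goto(m,toolT([465,-190,230],Rg)))
E
```

```text
clock: 12.55
eef_pos: [571.6, 227.0, 209.4]
tool_rot: [-3.139, 0.511, -0.192]
force: [1.1, -0.9, -3.2]
width: 43.0
gripper_force: 61.9
(array([ 0., -0.,  0.]), array([0.0984, 0.5048, 0.385 ]))
(array([142. , 406.3, -20.6]), array([ 0.,  0., -0.]))
```

```bash
echo '{"motion":[[0,0,0,0.0197,0.101,0.077,30],[0,0,0,0.0197,0.101,0.077,30],[0,0,0,0.0197,0.101,0.077,30],[0,0,0,0.0197,0.101,0.077,30],[0,0,0,0.0197,0.101,0.077,30],[0,0,0,0,0,0,30]]}' > m.json && python3 nudge.py m.json
echo '{"motion":[[14.2,40.6,-2,0,0,0,30],[14.2,40.6,-2,0,0,0,30],[14.2,40.6,-2,0,0,0,30],[14.2,40.6,-2,0,0,0,30],[14.2,40.6,-2,0,0,0,30],[14.2,40.6,-2,0,0,0,30],[14.2,40.6,-2,0,0,0,30],[14.2,40.6,-2,0,0,0,30],[14.2,40.6,-2,0,0,0,30],[14.2,40.6,-2,0,0,0,30],[0,0,0,0,0,0,30],[0,0,0,0,0,0,30]]}' > m.json && python3 nudge.py m.json
python3 -c "
from lib import *; snap('t1')"
echo '{"motion":[[16,25,0,0,0,0,30],[16,25,0,0,0,0,30],[16,25,0,0,0,0,30],[0,0,0,0,0,0,30],[0,0,0,0,0,0,30]]}' > m.json && python3 nudge.py m.json
python3 -c "
from lib import *; snap('t2')
a=cv2.imread('pics/t1.png');b=cv2.imread('pics/t2.png');cv2.imwrite('pics/t12.png',np.vstack([a[0:300],b[0:300]]))"
```

```text
clock: 13.15
eef_pos: [561.9, 232.3, 202.8]
tool_rot: [3.134, 0.015, -0.583]
force: [0.7, 0.9, -2.0]
width: 42.7
gripper_force: 61.8
clock: 14.35
eef_pos: [459.8, -188.7, 224.9]
tool_rot: [3.136, 0.012, -0.589]
force: [-0.0, -0.8, -2.1]
width: 42.3
gripper_force: 62.2
clock: 14.9
eef_pos: [459.4, -275.2, 224.3]
tool_rot: [3.136, 0.013, -0.584]
force: [0.1, 0.8, -2.5]
width: 42.7
gripper_force: 62.3
```

View pics/t12.png

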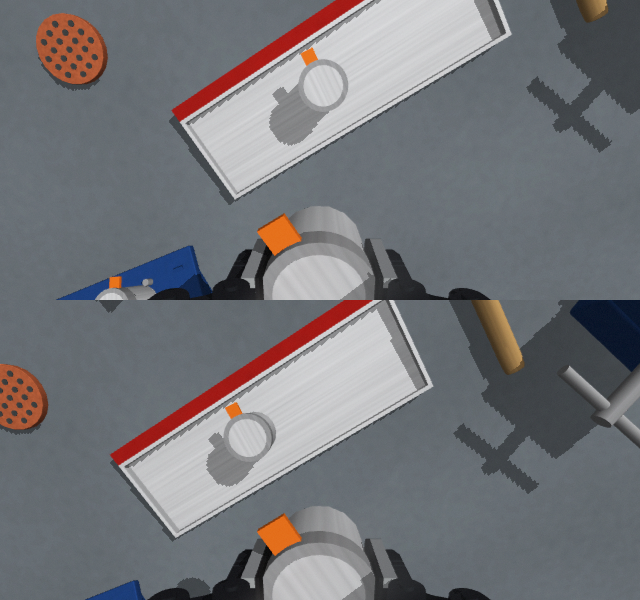

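Both views show the tray with tin E's lid at t1 (323,85) and t2 (247,136). The tray's near corners are at t1 (233,199) and (511,34), and at t2 (174,238) and (432,85). The held tab is at (279,234).

```bash
python3 - <<'E'
from lib import *
np.set_printoptions(precision=1,suppress=True)
ims=[cv2.imread(f'pics/{n}.png') for n in('t1','t2')];Ts=[np.load(f'pics/{n}.npy') for n in('t1','t2')];V=[view('wrist',T) for T in Ts]
Ls=[];Os=[]
for im,v in zip(ims,V):
    m=cv2.inRange(cv2.cvtColor(im,cv2.COLOR_BGR2HSV),(0,190,90),(6,255,255))
    n,l,st,c=cv2.connectedComponentsWithStats(m);k=1+st[1:,4].argmax()
    pts=np.argwhere(l==k)[:,::-1]; P=np.array([plane(v,p,14) for p in pts[::5]])
    q=cv2.fitLine(P.astype(np.float32),cv2.DIST_L2,0,.1,.1).ravel();print('strip yaw',np.rad2deg(np.arctan(-q[0]/q[1])),q,'yrange',P[:,1].min(),P[:,1].max())
    o=np.array([x for x in orange(im) if x[1]<260]);print(o)
    h=cv2.HoughCircles(cv2.medianBlur(im[...,2],3)[:180],cv2.HOUGH_GRADIENT_ALT,1,50,param1=150,param2=.6,minRadius=16,maxRadius=32);print(h)
    K=v[0];c=ctrl.calibration('wrist')['hand_eye'];E=np.linalg.inv(c)[:3]
    a=plane((K,E),(279,234),-27);print('held tab in tool',a,np.rad2deg(np.arctan2(a[1],a[0])))
C1=[(173,112),(233,199),(511,34),(323,85)];C2=[(111,158),(174,238),(432,85),(247,136)]
for p in zip(C1,C2): print(tri(V,p))
E
```

```text
strip yaw -3.0497997 [   0.1    1.   578.3 -202.9] yrange -310.3987441252973 -94.77194770987343
[[  71.    47.8 2748. ]
 [ 278.7  234.  1006. ]
 [ 308.7   55.9  160. ]]
[[[322.   85.   23.3]]]
held tab in tool [ 22.7 -14.9] -33.363480043002845
strip yaw -2.9170485 [   0.1    1.   575.8 -254.1] yrange -402.4865549186814 -94.61985751590895
[[  20.2   97.2 1796. ]
 [ 233.2  109.9  149. ]
 [ 278.7  234.  1007. ]]
[[[248.  138.   22.8]
  [ 17.  104.   27.8]]]
held tab in tool [ 22.7 -14.9] -33.363480043002845
[585.8 -96.2  19.3]
[477.3 -86.9  13.7]
[ 461.7 -416.6   15. ]
[ 523.7 -237.4   47.8]
```

```bash
cat >> lib.py <<'E'
TPSI=np.deg2rad(-2.8);TC=np.array([519.4,-254.2])
def tr(x,y,z,tab):
    """tool pose over tray spot, tab = held tab angle (rad, about up) from tool x"""
    c,s=np.cos(TPSI),np.sin(TPSI); return toolT([*(TC+[c*x-s*y,s*x+c*y]),z],R.from_euler('z',TPSI-tab).as_matrix()@FLIP)
E
python3 - <<'E'
from lib import *
np.set_printoptions(precision=1,suppress=True)
V=[view('wrist',np.load(f'pics/{n}.npy')) for n in('t1','t2')]
e=tri(V,[(322.5,85),(247.5,137)]);t=tri(V,[(308.7,55.9),(233.2,109.9)]);d=t-e;print(e,t,np.rad2deg(np.arctan2(d[1],d[0])))
T=Tpose(); print(goto(T,tr(3,-68,100,np.deg2rad(32.5))))
E
```

```text
[ 523.3 -237.1   47.1] [ 551.1 -240.6   44.4] -7.093753434606533
(array([ 77.7,   6.5, 123.3]), array([0., 0., 0.]))
```

```bash
python3 - <<'E'
from lib import *
T=Tpose(); print(goto(T,tr(3,-68,100,np.deg2rad(32.5))))
E
echo '{"motion":[[39,3,30,0,0,0,30],[39,3,30,0,0,0,30],[0,0,40,0,0,0,30],[0,0,23,0,0,0,30],[0,0,0,0,0,0,30],[0,0,0,0,0,0,30]]}' > m.json && python3 nudge.py m.json
python3 - <<'E'
from lib import *
T=Tpose(); print(goto(T,tr(3,-68,24,np.deg2rad(32.5))))
E
```

```text
(array([ 77.7,   6.5, 123.3]), array([0.0053, 0.0128, 0.033 ]))
clock: 15.55
eef_pos: [519.8, -323.2, 101.3]
tool_rot: [3.135, 0.011, -0.584]
force: [-0.3, -0.7, -1.3]
width: 42.4
gripper_force: 62.3
(array([-0.2, -0.8, 77.3]), array([0.0064, 0.0112, 0.0326]))
```

```bash
echo '{"motion":[[0,0,0,0.0064,0.0112,0.0326,30],[0,0,40,0,0,0,30],[0,0,25,0,0,0,30],[0,0,8,0,0,0,30],[0,0,0,0,0,0,30],[0,0,0,0,0,0,30]]}' > m.json && python3 nudge.py m.json
python3 - <<'E'
from lib import *
T=Tpose(); print(goto(T,tr(3,-68,18,np.deg2rad(32.5))),T[2,3])
E
echo '{"motion":[[0,0,2,0,0,0,30],[0,0,1,0,0,0,30],[0,0,0,0,0,0,30],[0,0,0,0,0,0,30]]}' > m.json && python3 nudge.py m.json
```

```text
clock: 16.15
eef_pos: [520.2, -325.6, 30.1]
tool_rot: [3.141, -0.004, -0.619]
force: [0.7, 1.0, -2.7]
width: 43.0
gripper_force: 62.3
(array([-2.9, -2.1, 12.1]), array([ 0.0006, -0.0039, -0.0024])) 30.08551710772144
clock: 16.55
eef_pos: [519.4, -324.7, 25.5]
tool_rot: [3.141, -0.001, -0.618]
force: [0.5, -0.6, -2.9]
width: 42.5
gripper_force: 62.3
```

```bash
echo '{"motion":[[-1.6,-1.8,2,0,0,0,30],[0,0,2,0,0,0,30],[0,0,0,0,0,0,30],[0,0,0,0,0,0,30]]}' > m.json && python3 nudge.py m.json
echo '{"motion":[[0,0,1.5,0,0,0,30],[0,0,0,0,0,0,30],[0,0,0,0,0,0,30]]}' > m.json && python3 nudge.py m.json
echo '{"motion":[[0,0,1,0,0,0,30],[0,0,0,0,0,0,30],[0,0,0,0,0,0,30]]}' > m.json && python3 nudge.py m.json
```

```text
clock: 16.95
eef_pos: [518.9, -322.1, 21.0]
tool_rot: [3.141, -0.001, -0.618]
force: [0.3, -1.3, -2.7]
width: 42.6
gripper_force: 62.3
clock: 17.25
eef_pos: [518.9, -322.2, 19.7]
tool_rot: [3.141, -0.001, -0.618]
force: [0.8, 0.1, -3.4]
width: 42.9
gripper_force: 62.3
clock: 17.55
eef_pos: [519.0, -322.2, 18.7]
tool_rot: [3.141, -0.001, -0.618]
force: [-0.6, -0.6, -1.8]
width: 42.5
gripper_force: 62.3
```

```bash
for i in 1 2; do echo '{"motion":[[0,0,1,0,0,0,30],[0,0,0,0,0,0,30],[0,0,0,0,0,0,30]]}' > m.json && python3 nudge.py m.json | egrep 'eef|^force'; done
```

```text
eef_pos: [519.1, -322.3, 17.9]
force: [-0.2, -0.5, -0.3]
eef_pos: [519.0, -322.3, 17.8]
force: [-1.4, 1.9, 7.6]
```

Contact came at TCP z = 17.9, as predicted. I'll release with a partial opening, retreat and look.

```bash
echo '{"motion":[[0,0,0,0,0,0,50],[0,0,0,0,0,0,62],[0,0,0,0,0,0,62],[0,0,0,0,0,0,62],[0,0,-15,0,0,0,62],[0,0,-35,0,0,0,62],[0,0,-50,0,0,0,62],[0,0,-50,0,0,0,62],[-35,-15,-40,0,0,0,85],[-35,-15,0,0,0,0,85],[0,0,0,0,0,0,85],[0,0,0,0,0,0,85]]}' > m.json && python3 nudge.py m.json
python3 - <<'E'
from lib import *
im,T=snap('t3'); cv2.imwrite('pics/t3c.png',im[:330])
v=view('wrist',T); print(T[:3,3])
print(orange(im)); h=cv2.HoughCircles(cv2.medianBlur(im[...,2],3),cv2.HOUGH_GRADIENT_ALT,1,50,param1=150,param2=.6,minRadius=16,maxRadius=40);print(h)
E
```

```text
clock: 19.35
eef_pos: [481.3, -259.4, 203.9]
tool_rot: [-3.141, -0.002, -0.617]
force: [0.8, -0.3, 0.2]
width: 84.8
gripper_force: 0.0
[ 481.2963355  -259.38324813  203.85852487]
[(np.float64(29.03001644736842), np.float64(119.09498355263158), np.int32(2432)), (np.float64(256.73493975903614), np.float64(126.96385542168674), np.int32(166)), (np.float64(335.5561797752809), np.float64(75.0), np.int32(178))]
[[[271.       156.        23.670279]
  [354.       103.        24.364702]
  [ 27.       121.        33.57983 ]
  [283.       300.        18.357204]]]
```

View pics/t3c.png

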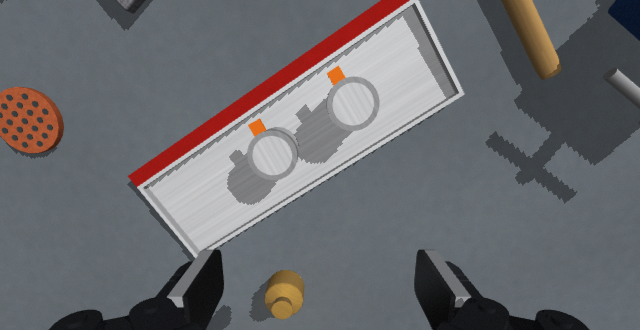

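The tray now shows E with its lid at (272,155) and tab at (257,127), and the new tin with its lid at (353,103) and tab at (336,75).

```bash
python3 - <<'E'
from lib import *
im=cv2.imread('pics/t3.png');T=np.load('pics/t3.npy');v=view('wrist',T)
for l,t in [((272,155),(256.7,127)),((353,103.3),(335.6,75))]:
    a=plane(v,l,50);b=plane(v,t,46);d=b-a;print(a,b,np.rad2deg(np.arctan2(d[1],d[0])))
m=cv2.inRange(cv2.cvtColor(im,cv2.COLOR_BGR2HSV),(0,190,90),(6,255,255))
n,l,st,c=cv2.connectedComponentsWithStats(m);k=1+st[1:,4].argmax()
P=np.array([plane(v,p,14) for p in np.argwhere(l==k)[::5,::-1]]);q=cv2.fitLine(P.astype(np.float32),2,0,.1,.1).ravel();print('strip',np.rad2deg(np.arctan(-q[0]/q[1])))
Tn=Tpose(); Rg=RR@FLIP; u=toolT([500,-100,260],Tn[:3,:3]); print(goto(Tn,u),goto(u,toolT(u[:3,3],Rg)),goto(toolT(u[:3,3],Rg),rk(0,-135,85)))
E
```

```text
[ 522.99317603 -237.37340099] [ 550.75296972 -240.77267721] -6.981296964420551
[ 518.22958589 -322.31885894] [ 546.10209713 -323.38793138] -2.196548654374023
strip -2.8255851
(array([ -77.7, -141.4,  -56.6]), array([-0., -0.,  0.])) (array([-0.,  0.,  0.]), array([-0.1109, -0.5178, -0.4162])) (array([  30.1, -156.6,  154.6]), array([-0., -0.,  0.]))
```

```bash
echo '{"motion":[[-20,-36,-15,0,0,0,85],[-20,-36,-15,0,0,0,85],[-20,-36,-15,0,0,0,85],[-18,-33,-12,0,0,0,85],[0,0,0,-0.0222,-0.1036,-0.0832,85],[0,0,0,-0.0222,-0.1036,-0.0832,85],[0,0,0,-0.0222,-0.1036,-0.0832,85],[0,0,0,-0.0222,-0.1036,-0.0832,85],[0,0,0,-0.0222,-0.1036,-0.0832,85],[0,0,0,0,0,0,85]]}' > m.json && python3 nudge.py m.json
echo '{"motion":[[8,-39,0,0,0,0,85],[8,-39,0,0,0,0,85],[7,-39,0,0,0,0,85],[7,-39,0,0,0,0,85],[0,0,45,0,0,0,85],[0,0,45,0,0,0,85],[0,0,0,0,0,0,85],[0,0,0,0,0,0,85]]}' > m.json && python3 nudge.py m.json
python3 -c "
from lib import *
T=Tpose();print(goto(T,rk(0,-135,12)))"
```

```text
clock: 20.4
eef_pos: [501.0, -100.8, 256.9]
tool_rot: [3.141, 0.528, -0.191]
force: [0.2, 0.3, -1.0]
width: 84.8
gripper_force: 0.0
clock: 21.2
eef_pos: [510.1, 56.4, 167.1]
tool_rot: [3.14, 0.524, -0.195]
force: [0.5, -0.8, 0.5]
width: 85.1
gripper_force: 0.0
(array([  0.9,  -1.1, 137.2]), array([-0.0004,  0.0008, -0.0028]))
```

```bash
echo '{"motion":[[1,-1,30,0,0,-0.003,85],[0,0,40,0,0,0,85],[0,0,25,0,0,0,85],[0,0,0,0,0,0,85],[0,0,0,0,0,0,85]]}' > m.json && python3 nudge.py m.json
python3 -c "
from lib import *
T=Tpose();print(goto(T,rk(0,-135,12)))"
```

```text
clock: 21.7
eef_pos: [466.8, 65.8, 85.5]
tool_rot: [-3.14, 0.521, -0.19]
force: [0.2, -0.5, 0.8]
width: 85.0
gripper_force: 0.0
(array([-1.6, -0.1, 44.3]), array([-0.0007, -0.0023,  0.0019]))
```

```bash
echo '{"motion":[[-1.5,0,25,0,0,0,85],[0,0,17,0,0,0,85],[0,0,0,0,0,0,85],[0,0,0,0,0,0,85],[0,0,0,0,0,0,30],[0,0,0,0,0,0,30],[0,0,0,0,0,0,30],[0,0,0,0,0,0,30],[0,0,0,0,0,0,30]]}' > m.json && python3 nudge.py m.json
python3 -c "
from lib import *
T=Tpose();print(goto(T,rk(0,-135,12)))"
echo '{"motion":[[0,0,-8,0,0,0,30],[0,0,-16,0,0,0,30],[0,0,-16,0,0,0,30],[0,0,0,0,0,0,30],[0,0,0,0,0,0,30],[0,0,0,0,0,0,30]]}' > m.json && python3 nudge.py m.json
python3 -c "
from lib import *
T=Tpose();print((RR.T@(T[:3,3]-ORG)).round(1));feel(8)"
```

```text
clock: 22.6
eef_pos: [443.8, 71.0, 49.3]
tool_rot: [-3.139, 0.523, -0.188]
force: [2.7, -0.1, 5.5]
width: 42.9
gripper_force: 60.8
(array([0.7, 0.5, 1.1]), array([-0.0009, -0.0005,  0.0031]))
clock: 23.2
eef_pos: [461.3, 67.5, 82.5]
tool_rot: [-3.14, 0.527, -0.189]
force: [-0.1, -0.1, -2.4]
width: 42.7
gripper_force: 61.1
[  -1.9 -134.5   50.9]
mean [-1.900e-01 -2.000e-02 -2.580e+00  1.000e-02 -5.829e+01  1.270e+01
 -8.670e+00] sem [0.15 0.11 0.13 0.01 0.04 0.01 0.01] w 42.473226036670525
```

Also packed (2.6 N), so the remaining +135 tin is the other empty. I'll carry this one up and measure the held tab.

```bash
echo '{"motion":[[0,0,-40,0,0,0,30],[0,0,-50,0,0,0,30],[0,0,-50,0,0,0,30],[0,0,0,0,0,0,30],[0,0,0,0,0,0,30]]}' > m.json && python3 nudge.py m.json
python3 - <<'E'
from lib import *
im,T=snap('h2'); E=np.linalg.inv(ctrl.calibration('wrist')['hand_eye'])[:3];K=view('wrist',T)[0]
for o in orange(im):
    a=plane((K,E),o[:2],-27); print(o,a,np.rad2deg(np.arctan2(a[1],a[0])))
Rg=tr(0,0,0,np.deg2rad(-14))[:3,:3]; m=toolT(T[:3,3],Rg); g=tr(3,102,80,np.deg2rad(-14)); print(goto(T,m),goto(m,g))
E
```

```text
clock: 24.1
eef_pos: [531.5, 53.4, 204.6]
tool_rot: [-3.139, 0.524, -0.189]
force: [-1.2, -0.3, -3.0]
width: 42.6
gripper_force: 62.0
(np.float64(28.95909090909091), np.float64(148.88636363636363), np.int32(220)) [  55.30267327 -101.2904524 ] -61.36629365948553
(np.float64(217.84324324324325), np.float64(146.06486486486486), np.int32(185)) [ 56.27507438 -35.16591844] -32.00098790094954
(np.float64(338.9168316831683), np.float64(221.0891089108911), np.int32(1010)) [28.17269451  7.64483573] 15.181975914373357
(np.float64(519.9931565440547), np.float64(160.94183062446535), np.int32(1169)) [50.9690202  71.48002591] 54.50913174444574
(array([0., 0., 0.]), array([-0.1034,  0.5168, -0.3763])) (array([-44. , 201.2, 124.6]), array([ 0.,  0., -0.]))
```

```bash
echo '{"motion":[[0,0,0,-0.0207,0.1034,-0.0753,30],[0,0,0,-0.0207,0.1034,-0.0753,30],[0,0,0,-0.0207,0.1034,-0.0753,30],[0,0,0,-0.0207,0.1034,-0.0753,30],[0,0,0,-0.0207,0.1034,-0.0753,30],[-9,40,0,0,0,0,30],[-9,40,0,0,0,0,30],[-9,40,0,0,0,0,30],[-9,40,0,0,0,0,30],[-8,41,0,0,0,0,30],[0,0,0,0,0,0,30],[0,0,0,0,0,0,30]]}' > m.json && python3 nudge.py m.json
echo '{"motion":[[0,0,45,0,0,0,30],[0,0,45,0,0,0,30],[0,0,20,0,0,0,30],[0,0,0,0,0,0,30],[0,0,0,0,0,0,30]]}' > m.json && python3 nudge.py m.json
python3 - <<'E'
from lib import *
T=Tpose(); print(goto(T,tr(3,102,18,np.deg2rad(-14.6))),T[2,3])
E
```

```text
clock: 25.35
eef_pos: [524.8, -151.9, 202.7]
tool_rot: [-3.139, 0.006, 0.193]
force: [-1.4, 1.2, -3.0]
width: 42.5
gripper_force: 62.2
clock: 25.85
eef_pos: [526.6, -150.6, 94.1]
tool_rot: [-3.141, 0.003, 0.198]
force: [0.7, -0.9, -2.1]
width: 42.7
gripper_force: 62.3
(array([ 0.6,  2. , 76.1]), array([-0.001 ,  0.0029, -0.0082])) 94.13155393151085
```

```bash
echo '{"motion":[[0.5,2,35,0,0.003,-0.008,30],[0,0,25,0,0,0,30],[0,0,6,0,0,0,30],[0,0,0,0,0,0,30],[0,0,0,0,0,0,30]]}' > m.json && python3 nudge.py m.json
python3 - <<'E'
from lib import *
T=Tpose(); print(goto(T,tr(3,102,18,np.deg2rad(-14.6))),T[2,3])
E
```

```text
clock: 26.35
eef_pos: [529.1, -154.3, 30.0]
tool_rot: [3.14, -0.004, 0.204]
force: [0.2, 0.2, -2.1]
width: 42.6
gripper_force: 62.3
(array([-1.4, -2.1, 12. ]), array([ 0.0015, -0.004 , -0.0015])) 30.044135334565116
```

```bash
echo '{"motion":[[-1,-1.5,3,0.001,-0.002,0,30],[0,0,3,0,0,0,30],[0,0,2,0,0,0,30],[0,0,0,0,0,0,30],[0,0,0,0,0,0,30],[0,0,0,0,0,0,30]]}' > m.json && python3 nudge.py m.json
for i in 1 2 3; do echo '{"motion":[[0,0,1,0,0,0,30],[0,0,0,0,0,0,30],[0,0,0,0,0,0,30]]}' > m.json && python3 nudge.py m.json | egrep 'eef|tool|^force'; done
```

```text
clock: 26.95
eef_pos: [526.7, -152.7, 20.5]
tool_rot: [-3.141, 0.0, 0.204]
force: [-0.8, 0.7, -2.3]
width: 43.0
gripper_force: 62.3
eef_pos: [526.7, -152.6, 19.4]
tool_rot: [-3.141, 0.0, 0.204]
force: [0.6, 0.6, -2.8]
eef_pos: [526.6, -152.6, 18.4]
tool_rot: [-3.141, 0.0, 0.204]
force: [0.9, 0.8, -2.7]
eef_pos: [526.6, -152.6, 17.4]
tool_rot: [-3.141, 0.0, 0.204]
force: [0.5, -0.1, -2.9]
```

```bash
for i in 1 2; do echo '{"motion":[[0,0,0.7,0,0,0,30],[0,0,0,0,0,0,30],[0,0,0,0,0,0,30]]}' > m.json && python3 nudge.py m.json | egrep 'eef|tool|^force'; done
```

```text
eef_pos: [526.7, -152.6, 16.7]
tool_rot: [-3.141, 0.0, 0.204]
force: [0.0, 0.4, -2.8]
eef_pos: [526.7, -152.6, 16.6]
tool_rot: [-3.14, -0.0, 0.204]
force: [-1.9, 0.7, 5.6]
```

Contact at 16.6. Release, retreat and check.

```bash
echo '{"motion":[[0,0,0,0,0,0,50],[0,0,0,0,0,0,62],[0,0,0,0,0,0,62],[0,0,0,0,0,0,62],[0,0,-15,0,0,0,62],[0,0,-35,0,0,0,62],[0,0,-50,0,0,0,62],[0,0,-50,0,0,0,62],[-35,20,-40,0,0,0,85],[-35,20,0,0,0,0,85],[0,0,0,0,0,0,85],[0,0,0,0,0,0,85]]}' > m.json && python3 nudge.py m.json
python3 - <<'E'
from lib import *
im,T=snap('t4'); v=view('wrist',T)
sc=ctrl.get_image('scene'); tp=ctrl.get_image('top')
cv2.imwrite('pics/fin.png',np.vstack([im[:300],cv2.resize(sc[90:350,180:460],(640,300))]))
cv2.imwrite('pics/top1.png',tp)
L=[c[:2] for c in cv2.HoughCircles(cv2.medianBlur(im[...,2],3),cv2.HOUGH_GRADIENT_ALT,1,50,param1=150,param2=.6,minRadius=16,maxRadius=40)[0]]
for o in orange(im):
    l=min(L,key=lambda c:np.hypot(c[0]-o[0],c[1]-o[1])); a=plane(v,l,50);b=plane(v,o[:2],46);d=b-a;print(o[:2],l,a,np.hypot(*d),np.rad2deg(np.arctan2(d[1],d[0])))
E
```

```text
clock: 29.65
eef_pos: [469.5, -203.3, 202.3]
tool_rot: [-3.14, -0.001, 0.202]
force: [0.7, 0.4, -0.1]
width: 84.9
gripper_force: 0.0
(np.float64(250.66114333057166), np.float64(235.4357912178956)) [247. 239.] [ 395.5210973  -147.62306096] 3.5116540328992927 -43.85846849485746
(np.float64(283.0157068062827), np.float64(68.62303664921465)) [274. 101.] [ 528.5217084  -152.21583262] 27.657623125552384 -5.555715649579288
(np.float64(378.93888888888887), np.float64(95.63333333333334)) [368. 127.] [ 523.43044797 -236.86932934] 27.937928636542924 -7.060088504335505
(np.float64(467.89080459770116), np.float64(120.72413793103448)) [456. 154.] [ 516.14913703 -320.41636183] 30.34685190960637 -5.016044556346429
```

View pics/fin.png

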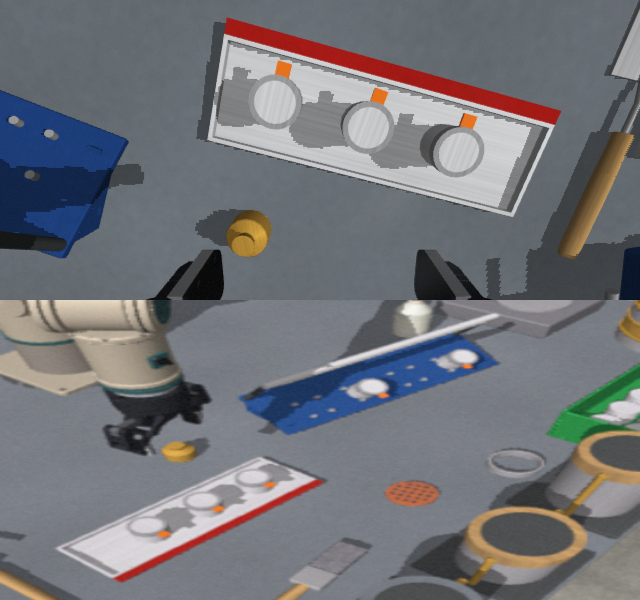

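All three tins stand upright in the tray, with lids at (274,101), (368,127) and (456,154) and tabs towards the red edge to within about 4°. The two empties stand in their own places on the rack.

```bash
python3 -c "
from cell import ctrl; print(ctrl.finish_job())"
```

```text
the job is handed in; nothing more can be done
None
```

The job is handed in after about 30 s of robot time: the packed tins from y = +45 and y = -135 (about 2.6 N each when lifted) stand upright in the tray beside the first, tabs towards the red edge to within about 4°, and the empties remain in their places at y = -45 (lifted, 0.4 N) and y = +135 (never lifted, taken as the second empty by elimination).

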